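# Set the sealer's film dial to the pack in use

## Robot

A 6-joint arm with a two-finger parallel gripper is mounted at the origin on a cart in front of the work surface, level with it; the furniture and walls round the work are solid. World frame = base frame: x ahead of the robot, y to its left, z up, the work surface at z = 0. Lengths are in m, angles in rad, forces in N, time in s.
With the tool pointing down it reaches from about 0.275 to 0.825 m from the base axis. Payload 4.9 kg.
Tool frame: the origin (TCP) lies midway between the tips of the shut fingers; the grasp point (between the pads) lies 19 mm behind it (bot.grip_depth is the distance from the TCP to the grasp point, in m); y points along the fingers, x is the direction in which the jaws open and shut, and the axes are right-handed (so a half turn about y gives the same grasp; the last joint's range is limited). The gripper opens to 85 mm and grips with 20 to 120 N. Pads are 22 mm wide; open, the fingers measure 114 mm over their backs; the gripper's body (76 mm by 85 mm) begins 54 mm behind the grasp point. The pads swing forward as they close: fully open they stand 13 mm farther back than shut.
Start: joints at [1.132, 0.326, -0.193, 1.052, 0, 1.437], TCP at [0.165, 0.525, 0.231] pointing down, gripper open.
Joint ranges: [-2.65, 2.65], [-0.97, 1.79], [-1.3, 1.35], [-1.93, 2.1], [-1.47, 1.37], [-3.14, 3.14]. Speed limits (rad/s): [2.57, 2.57, 3.14, 3.14, 3.14, 3.14].

## Interface

Orientations are given as a unit quaternion [w, x, y, z].
In Python, from cell import bot gives the robot as it stands. Calls block until the motion is done:
- bot.move_pose(position, orientation): joint-space move of the TCP to a pose.
- bot.move_linear(position, speed=0.15, rotation=None, until_force=None): straight line of the TCP; rotation=None keeps the orientation; speed is the mean speed in m/s. With until_force (N) it stops when the force on the tool has changed by that much, and returns True; else False.
- bot.goto_joints(angles): joint-space move.
- bot.set_gripper(opening, grasp_force=None): opening from 0.0 (shut) to 1.0 (fully open); grasp_force is the grip in N (None keeps the last); returns when the fingers have stopped.
- bot.wait(seconds).
- bot.solve_ik(position, orientation): joint angles nearest the present ones, or None.
- bot.camera(name): name is "side" or "top" or "wrist"; returns the picture (384x512x3 uint8, red, green, blue); there is no depth.
- bot.calibration(name): a dict with "mtx" (3x3 intrinsics, pixels), "extrinsics" (4x4, takes a point from world to camera coordinates); the wrist camera has in their place "hand_eye" (4x4, takes a point from camera to tool coordinates, whose origin is the TCP and whose axes are the tool frame's). Camera axes: x right, y down, z forward; pixel columns grow to the right and rows downward; lengths in m; the calibration is good to about 2 mm. A picture is of the moment at which its call begins: read the wrist's pose just before it. calibration takes no time and is no camera call.
A pose or a line that the arm cannot do raises bot.PlanningError and nothing moves.
- bot.close_job(): hands the job in, once; it reports no verdict.
Trained networks look in the newest picture that a camera, given by its name, has taken for a name from the list of things; names that differ only in an ending like _2 or _b are one class to them, and where a whole thing is asked for, a point or a joint stands for the part that bears it (a point fixed in the world has none). Each returns a list of dicts, best first, with "confidence" (0 to 1); they miss things now and then, are a little off and sometimes report something else, mostly with a low value. They report only what shows in the picture. A call takes as long as a camera call. They do not tell look-alikes from the thing itself.
- bot.search_frame(camera, thing): "bbox" ([left, top, width, height] in pixels, round what is visible of it).
Readings, each from a call of its own:
- bot.read_clock(): time.
- bot.read_joint_positions(): joint angles.
- bot.read_joint_vel(): joint speeds.
- bot.read_joint_efforts(): joint torques, N m.
- bot.read_position(): TCP position.
- bot.read_tool_rot(): TCP orientation.
- bot.read_ft_force(): force on the tool from outside, world axes, zero at the start.
- bot.read_moment(): the same for the moment, N m.
- bot.read_gripper_width(): opening from 0.0 (shut) to 1.0 (fully open).
Only numpy, scipy, OpenCV 4.12 (cv2) and the standard library are available. Lean on these libraries where they do the work, as an engineer would, in place of code of your own. Each camera call takes 0.05 s, during which the arm holds its last target. There are 200 camera calls.

## Task

Set the film dial on the grey control box for the film pack that lies in the aluminium job frame: pull the locked dial knob up, turn it until its white pointer faces the tab of the same colour as the band on that pack, and push it fully back down so that it locks there. Leave the packs and everything else on the table where they are.

Things in the scene. Friction and masses are not known exactly. Their poses are not given: they have to be found in the camera images.
- control_box: grey box with a black top plate, 130x150 mm and 45 mm high, fixed on the table; origin under its centre; its front is its -x side; the dial stands in the middle of its top, axis vertical
- dial_grip (a point): point to grip on the dial knob: on its axis, 32 mm above the box top when the knob is down; it rises and turns with the knob. The knob is a black bar 12 mm thick and 44 mm long, its top 42 mm above the box top when down, on a round black skirt 48 mm across whose top is 8 mm above the box top when down; grip the bar across its 12 mm. Site axes: the bar and its white pointer line run along x, the pointer points to -x; z up
- dial_aim (a point): point 46 mm from the dial axis in the direction of the white pointer, at the height of the box top when the knob is down: it lies over a tab when the pointer faces that tab
- dial_pull (a joint): height of the knob: 0 fully down (locked), 0.014 m fully up (hard stop). It takes about 4 N to move and stays at any height. Below about 8 mm it is locked against turning by keys that fit only at notches 40 degrees apart (at the four tabs, the front, and the rest of the circle, each with a white tick), with about 3 degrees of play either way
- dial_turn (a joint): turn of the knob relative to the box, rad, counterclockwise seen from above positive; 0: pointer towards the box's front (-x), where it starts within 0.03; tabs at -1.396, -0.698, 0.698 and 1.396; stops at -1.75 and 1.75; takes about 0.05 N m and stays where it is left
- tab_blue: blue round tab, 16 mm across and 3 mm thick, on top of the control box; origin at the centre of its underside, 46 mm from the dial axis; which colour sits at which of the four tab places (40 and 80 degrees to either side of the box's front) differs from start to start
- tab_orange: orange round tab, 16 mm across and 3 mm thick, on top of the control box; origin at the centre of its underside, 46 mm from the dial axis; which colour sits at which of the four tab places (40 and 80 degrees to either side of the box's front) differs from start to start
- tab_green: green round tab, 16 mm across and 3 mm thick, on top of the control box; origin at the centre of its underside, 46 mm from the dial axis; which colour sits at which of the four tab places (40 and 80 degrees to either side of the box's front) differs from start to start
- tab_white: white round tab, 16 mm across and 3 mm thick, on top of the control box; origin at the centre of its underside, 46 mm from the dial axis; which colour sits at which of the four tab places (40 and 80 degrees to either side of the box's front) differs from start to start
- job_frame: low aluminium rim lying on the table at the left, 182x112 mm outside, 10 mm high, fixed; origin under its centre; the pack in use lies inside it
- pack_blue: sales pack of screen film, flat, 150x85x8 mm (long side along its x), white with a band in blue; origin under its centre; lies on the table, in the job frame or to the right of the control box
- pack_orange: sales pack of screen film, flat, 150x85x8 mm (long side along its x), white with a band in orange; origin under its centre; lies on the table, in the job frame or to the right of the control box
- pack_green: sales pack of screen film, flat, 150x85x8 mm (long side along its x), white with a band in green; origin under its centre; lies on the table, in the job frame or to the right of the control box
- stapler: blue and black stapler 136 mm long; bystander, origin under its centre
- squeegee_card: blue plastic squeegee card 55x85 mm; bystander, origin under its centre
- marker_black: white marker pen with a black cap, 123 mm long; bystander, origin under its centre
Not all that is in view belongs to the job. What is shaped like the pack_green but red is not meant.

How it is judged:
On the way, in this order (a step that is already met when the one before it is completed fails the run):
1. the knob is pulled up out of its lock (by more than 9 mm) (value of joint dial_pull above 0.009 m), for 0.1 s.
2. the raised knob's pointer faces the tab that matches the pack in the job frame (value of joint dial_pull above 0.004 m and ((horizontal distance between pack_blue and job_frame below 0.03 m and horizontal distance between dial_aim and tab_blue below 0.007 m) or (horizontal distance between pack_orange and job_frame below 0.03 m and horizontal distance between dial_aim and tab_orange below 0.007 m) or (horizontal distance between pack_green and job_frame below 0.03 m and horizontal distance between dial_aim and tab_green below 0.007 m))), for 0.1 s.
At the end, for the whole second after the job is handed in: the pointer faces the tab of the same colour as the pack in the job frame (aim point within 7 mm of the tab's centre, about 8 degrees) and the knob is fully down (within 1.5 mm), so locked (((horizontal distance between pack_blue and job_frame below 0.03 m and horizontal distance between dial_aim and tab_blue below 0.007 m) or (horizontal distance between pack_orange and job_frame below 0.03 m and horizontal distance between dial_aim and tab_orange below 0.007 m) or (horizontal distance between pack_green and job_frame below 0.03 m and horizontal distance between dial_aim and tab_green below 0.007 m)) and value of joint dial_pull below 0.0015 m); the robot touches nothing.
It fails at once if a film pack, the stapler, the squeegee card or the marker is moved by more than 20 mm (distance of any of pack_blue, pack_orange, pack_green, stapler, squeegee_card, marker_black from where it was at the start of the episode above 0.02 m).
It also fails if it takes over 38 s, if anything falls off the work surface, if the arm or the gripper's body presses on something with over 40 N, if the wrist force passes 120 N, or if a joint passes its speed limit or range.

## Working session

There is one attempt and no reset: what is moved stays moved. The work goes in short steps, each a Python script; the robot and the scene stay as the last script left them, time stands still between calls to the robot, and variables do not carry over. Pictures are saved under pics/ and viewed, about 8 in all and at most 12, crops included, and the job is handed in when it is done.

```bash
mkdir -p pics; python3 - <<'E'
from cell import bot
import cv2,numpy as np
for n in ("top","side"):
    im=bot.camera(n); cv2.imwrite(f"pics/{n}0.png",cv2.resize(im[:,:,::-1],(800,600),interpolation=cv2.INTER_CUBIC))
    np.save(f"pics/{n}0.npy",im)
    for t in ("control_box","dial_grip","tab_blue","tab_orange","tab_green","tab_white","job_frame","pack_blue","pack_orange","pack_green"):
        print(n,t,[(np.round(d["bbox"],1).tolist(),round(d["confidence"],2)) for d in bot.search_frame(n,t)[:2]])
    c=bot.calibration(n); print(np.round(c["mtx"],1).tolist(),np.round(c["extrinsics"],4).tolist())
print(bot.read_clock(),bot.read_tool_rot())
E
```

```text
top control_box [([189.3, 178.1, 44.8, 49.3], 0.84)]
top dial_grip [([204.0, 198.0, 8.7, 10.0], 0.65)]
top tab_blue []
top tab_orange []
top tab_green []
top tab_white []
top job_frame [([100.6, 196.3, 30.9, 47.9], 0.88)]
top pack_blue []
top pack_orange [([285.3, 205.6, 23.2, 40.6], 0.79)]
top pack_green [([327.0, 196.1, 23.9, 39.6], 0.98), ([361.8, 184.3, 40.1, 42.1], 0.74)]
[[399.9, 0.0, 255.8], [0.0, 399.9, 193.4], [0.0, 0.0, 1.0]] [[0.0268, -0.9995, 0.0176, -0.1603], [-0.9972, -0.028, -0.0695, 0.5347], [0.07, -0.0157, -0.9974, 1.4974], [0.0, 0.0, 0.0, 1.0]]
side control_box [([216.2, 175.6, 33.4, 24.3], 0.87)]
side dial_grip []
side tab_blue []
side tab_orange []
side tab_green [([275.3, 217.4, 27.3, 8.1], 0.43), ([164.7, 170.6, 38.5, 4.6], 0.3)]
side tab_white []
side job_frame [([164.8, 167.8, 38.5, 13.6], 0.71), ([259.4, 238.1, 49.3, 23.6], 0.44)]
side pack_blue [([172.0, 164.9, 28.2, 10.9], 0.64), ([227.4, 177.6, 7.9, 8.6], 0.4)]
side pack_orange [([231.5, 216.1, 46.6, 21.9], 0.97)]
side pack_green [([260.7, 239.0, 49.5, 21.0], 0.9), ([304.1, 256.6, 48.0, 24.3], 0.82)]
[[387.4, 0.0, 253.9], [0.0, 387.4, 189.3], [0.0, 0.0, 1.0]] [[0.8603, -0.5096, 0.0113, -0.5221], [-0.2017, -0.3608, -0.9106, 0.1257], [0.4682, 0.7811, -0.4132, 1.4936], [0.0, 0.0, 0.0, 1.0]]
1.1 [ 0.57011906 -0.57010627 -0.41828252  0.41830949]
```

View pics/top0.png

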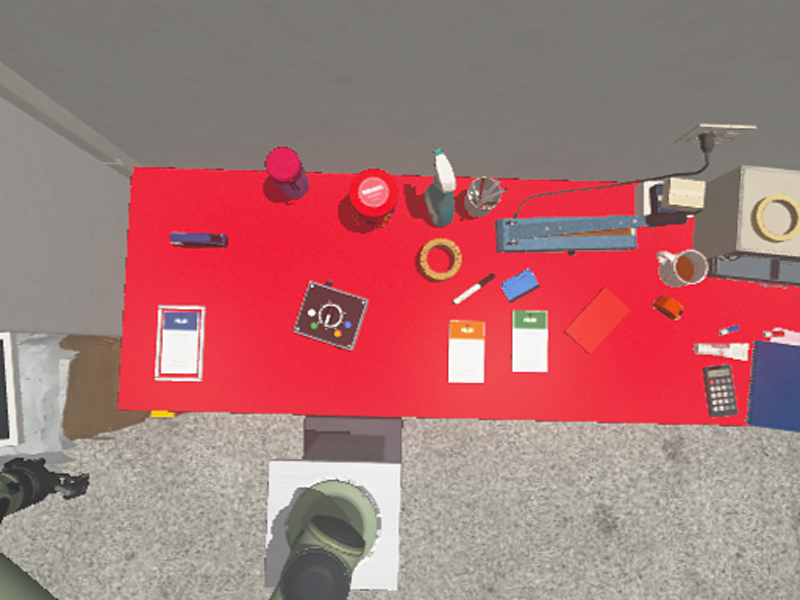

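The top view shows the blue-banded pack in the job frame at (180,340). The box is at (331,316), with the blue tab right of and slightly below the dial at (347,325). I'll take a closer look with the wrist camera.

```bash
cat > h.py <<'E'
from cell import bot
import cv2,numpy as np
from scipy.spatial.transform import Rotation as R
def ray(n,px,z,T=None):
    c=bot.calibration(n)
    if n=="wrist": W=T@np.array(c["hand_eye"])
    else: W=np.linalg.inv(c["extrinsics"])
    d=W[:3,:3]@np.linalg.inv(c["mtx"])@[px[0],px[1],1]; o=W[:3,3]
    return o+d*(z-o[2])/d[2]
def pose():
    q=np.array(bot.read_tool_rot()); T=np.eye(4); T[:3,:3]=R.from_quat(q[[1,2,3,0]]).as_matrix(); T[:3,3]=bot.read_position(); return T
def down(a):  # tool z down, tool x (jaw) at world angle a
    M=np.array([[np.cos(a),np.sin(a),0],[np.sin(a),-np.cos(a),0],[0,0,-1]]); return R.from_matrix(M).as_quat()[[3,0,1,2]]
E
python3 - <<'E'
from h import *
s=512/800
for z,p in ((.045,(331,316)),(.01,(180,340))): print(ray("top",(p[0]*s,p[1]*s),z))
print(np.round(bot.calibration("wrist")["hand_eye"],3).tolist(),np.round(bot.calibration("wrist")["mtx"],0).tolist())
T=pose(); print(np.round(T,3).tolist())
c=ray("top",(331*s,316*s),.045)
# IK options for jaw angle; bar direction ~ yaw -15deg, jaw perpendicular
for deg in (-105,75):
  for turn in (0,40,80):
    q=bot.solve_ik([c[0],c[1],.085],down(np.radians(deg+turn))); print(deg,turn,None if q is None else np.round(q,2))
E
```

```text
[0.49944278 0.01739282 0.045     ]
[0.43285314 0.38318665 0.01      ]
[[1.0, -0.001, 0.001, -0.0], [-0.001, -0.261, 0.965, -0.141], [-0.001, -0.965, -0.261, 0.065], [0.0, 0.0, 0.0, 1.0]] [[326.0, 0.0, 263.0], [0.0, 326.0, 193.0], [0.0, 0.0, 1.0]]
[[0.3, -0.0, -0.954, 0.165], [0.954, -0.0, 0.3, 0.525], [-0.0, -1.0, 0.0, 0.231], [0.0, 0.0, 0.0, 1.0]]
-105 0 None
-105 40 None
-105 80 None
75 0 None
75 40 None
75 80 [-0.77  1.22 -0.32  1.6   1.24 -3.14]
```

```bash
sed -i 's/M=np.array.*/M=np.array([[np.cos(a),0,-np.sin(a)],[np.sin(a),0,np.cos(a)],[0,-1,0]]); return R.from_matrix(M).as_quat()[[3,0,1,2]]/; s/# tool z down/# tool y down/' h.py
python3 - <<'E'
from h import *
c=np.array([.499,.017])
for deg in (-105,75):
  for turn in (-5,0,40,80,88):
    q=bot.solve_ik([c[0],c[1],.096],down(np.radians(deg+turn))); print(deg,turn,None if q is None else np.round(q,2))
q=down(np.radians(75))
bot.move_pose([c[0],c[1],.20],q)
T=pose(); im=bot.camera("wrist"); np.savez("pics/w1.npz",im=im,T=T)
cv2.imwrite("pics/w1.png",cv2.resize(im[:,:,::-1],(800,600),interpolation=cv2.INTER_CUBIC))
for t in ("dial_grip","tab_blue","tab_orange","tab_green","tab_white","control_box"):
  for d in bot.search_frame("wrist",t)[:2]:
    b=d["bbox"]; p=(b[0]+b[2]/2,b[1]+b[3]/2); print(t,round(d["confidence"],2),np.round(b,0),np.round(ray("wrist",p,.087 if "dial" in t else .048,T),4))
print(bot.read_clock(),np.round(T[:3,3],3))
E
```

```text
-105 -5 [-0.11  0.37 -0.51  0.69  0.   -2.91]
-105 0 [-0.11  0.37 -0.51  0.69  0.   -2.99]
-105 40 [-0.11  0.37 -0.51  0.69  0.    2.59]
-105 80 [-0.11  0.37 -0.51  0.69  0.    1.89]
-105 88 [-0.11  0.37 -0.51  0.69  0.    1.75]
75 -5 [-0.11  0.37 -0.51  0.69  0.    0.24]
75 0 [-0.11  0.37 -0.51  0.69  0.    0.15]
75 40 [-0.11  0.37 -0.51  0.69  0.   -0.55]
75 80 [-0.11  0.37 -0.51  0.69  0.   -1.25]
75 88 [-0.11  0.37 -0.51  0.69  0.   -1.39]
dial_grip 0.77 [240. 155.  51.  59.] [0.4966 0.0206 0.087 ]
tab_blue 0.55 [208. 164.  18.  15.] [ 0.4818 -0.0209  0.048 ]
tab_blue 0.48 [  1. 270.  28.  32.] [ 0.5419 -0.252   0.048 ]
tab_orange 0.73 [226. 134.  19.  18.] [0.462  0.0023 0.048 ]
tab_orange 0.43 [183. 103. 166. 148.] [0.499  0.0203 0.048 ]
tab_green 0.76 [291. 134.  16.  20.] [0.4767 0.0575 0.048 ]
tab_white 0.79 [307. 166.  15.  14.] [0.5066 0.065  0.048 ]
control_box 0.63 [184. 104. 166. 147.] [0.4994 0.0213 0.048 ]
3.625 [0.499 0.018 0.2  ]
```

View pics/w1.png

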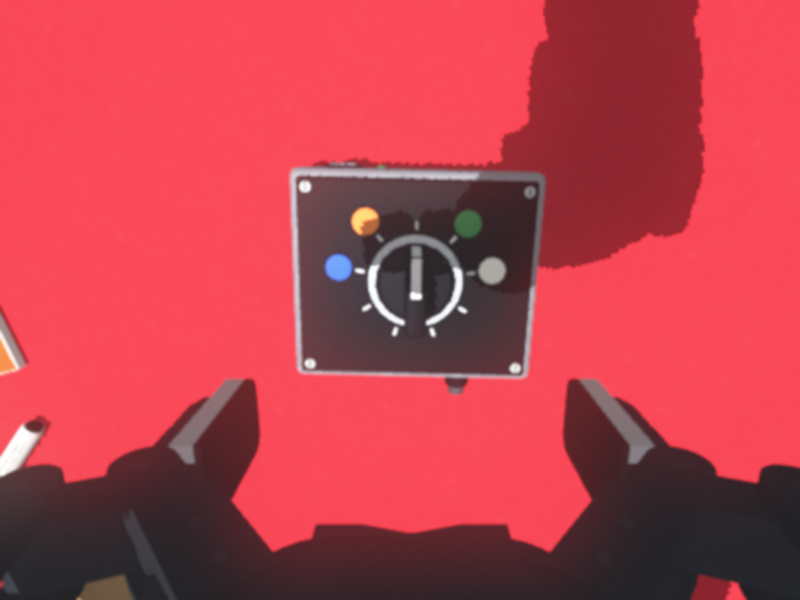

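The wrist view matches the top view. The blue tab is at (339,267), left of the dial at (416,283), and the pointer faces the box's front, which is up in this picture. I'll fit the box pose to the four tabs.

```bash
python3 - <<'E'
from h import *
T=np.load("pics/w1.npz")["T"]; s=512/800
tabs=dict(orange=(365,221),green=(468,223),white=(492,270.5),blue=(339,267))
ang=dict(blue=80,orange=40,green=-40,white=-80)
W=np.array([ray("wrist",(p[0]*s,p[1]*s),.048,T)[:2] for p in tabs.values()])
M=np.array([[-.046*np.cos(np.radians(ang[k])),-.046*np.sin(np.radians(ang[k]))] for k in tabs])
H=(M-M.mean(0)).T@(W-W.mean(0)); yaw=np.arctan2(H[0,1]-H[1,0],H[0,0]+H[1,1])
Rm=np.array([[np.cos(yaw),-np.sin(yaw)],[np.sin(yaw),np.cos(yaw)]])
c=W.mean(0)-Rm@M.mean(0); print("centre",c,"yaw",np.degrees(yaw)); print("resid mm",np.round((W-(c+M@Rm.T))*1e3,1).tolist())
bar=[ray("wrist",(x*s,y*s),.087,T)[:2] for x,y in((416,248),(416,335))]; print("bar",bar,np.degrees(np.arctan2(*(bar[1]-bar[0])[::-1])), np.mean(bar,0))
print("box corners", np.mean([ray("wrist",(x*s,y*s),.045,T)[:2] for x,y in((292,172),(544,176),(527,376),(299,372))],0))
E
```

```text
centre [0.50182036 0.01969091] yaw -16.215262245626477
resid mm [[0.1, 0.0], [-0.1, -0.1], [-0.0, -0.4], [0.1, 0.5]]
bar [array([0.47620322, 0.02653504]), array([0.5207754 , 0.01474579])] -14.815344693217096 [0.49848931 0.02064042]
box corners [0.50088519 0.02019646]
```

The fit residuals are under 0.5 mm, and the bar line passes through the fitted centre. I'll grip the bar and pull it up.

```bash
python3 - <<'E'
from h import *
c=[.5016,.0198]; a=np.radians(90-15.7)
bot.set_gripper(.5)
bot.move_pose([*c,.12],down(a))
hit=bot.move_linear([*c,.060],speed=.08,until_force=15); print("hit",hit,np.round(pose()[:3,3],4))
if not hit:
    f0=np.array(bot.read_ft_force())
    bot.set_gripper(0,60); print("w",bot.read_gripper_width()*85,"df",np.round(np.array(bot.read_ft_force())-f0,1))
    bot.move_linear([*c,.0735],speed=.03,until_force=40)
    print(np.round(pose()[:3,3],4),np.round(bot.read_ft_force(),1),bot.read_gripper_width()*85,bot.read_clock())
    im=bot.camera("side")
    cv2.imwrite("pics/s2.png",cv2.resize(im[150:220,180:290,::-1],None,fx=6,fy=6,interpolation=cv2.INTER_CUBIC))
E
```

```text
hit False [0.5021 0.0198 0.0605]
w 11.098984708031653 df [-0.9 -0.8  6.2]
[0.5019 0.0195 0.074 ] [ 0.2 -4.3  2.6] 10.778038429085415 6.4167
```

```bash
python3 - <<'E'
from h import *
c=[.5018,.0197]
for d in np.linspace(74.3,153.8,5)[1:]:
    bot.move_linear([*c,.0735],speed=.05,rotation=down(np.radians(d)))
    print(round(d,1),np.round(bot.read_ft_force(),1),np.round(bot.read_moment(),2),bot.read_clock())
T=pose(); print(np.round(T,3).tolist(),bot.read_gripper_width()*85)
im=bot.camera("wrist"); np.savez("pics/w2.npz",im=im,T=T)
cv2.imwrite("pics/w2.png",cv2.resize(im[:,:,::-1],(800,600),interpolation=cv2.INTER_CUBIC))
E
```

```text
94.2 [ 0.9 -2.1  2.2] [-0.6  -0.12  0.08] 6.9667
114.0 [ 1.3 -1.9  2.3] [-0.45 -0.15  0.06] 7.4667
133.9 [-0.1 -0.2  1.7] [-0.11 -0.07  0.02] 7.9667
153.8 [0.1 0.6 1.8] [ 0.17 -0.04  0.03] 8.4667
[[-0.896, -0.0, -0.444, 0.502], [0.444, 0.001, -0.896, 0.02], [0.001, -1.0, -0.001, 0.073], [0.0, 0.0, 0.0, 1.0]] 10.88167988723642
```

View pics/w2.png

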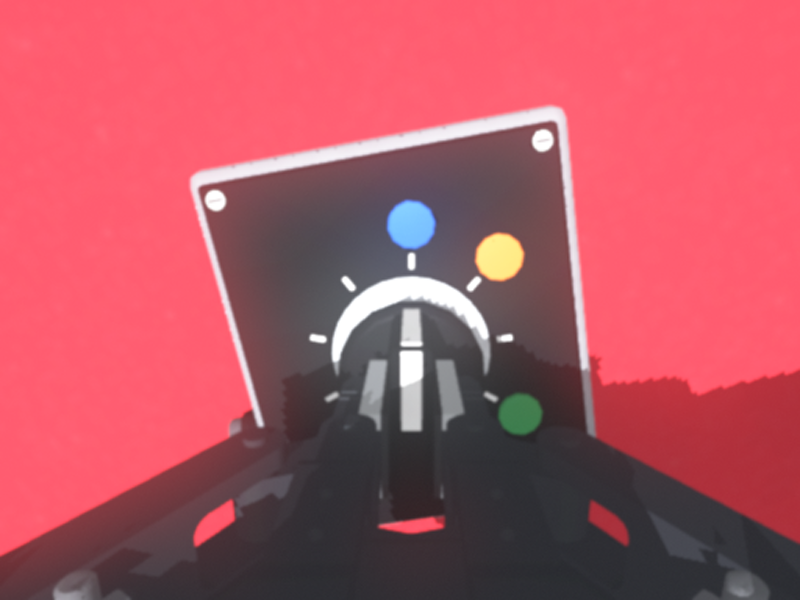

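The pointer at (411,345), the tick at (411,262) and the blue tab at (411,224) line up in the wrist view. Next I'll push the knob down, with extra travel until it meets the stop.

```bash
python3 - <<'E'
from h import *
c=[.5018,.0197]
bot.wait(.2)
print(np.round(bot.read_ft_force(),1))
hit=bot.move_linear([*c,.0575],speed=.025,until_force=25); print(hit,np.round(pose()[:3,3],4),np.round(bot.read_ft_force(),1),bot.read_gripper_width()*85)
bot.wait(.3); bot.set_gripper(.4); p=pose()[:3,3]; print(p)
bot.move_linear([*c,.20],speed=.12)
# measure pointer
T=pose(); im=bot.camera("wrist"); np.savez("pics/w3.npz",im=im,T=T)
cv2.imwrite("pics/w3.png",cv2.resize(im[:,:,::-1],(800,600),interpolation=cv2.INTER_CUBIC))
print(bot.read_clock())
E
```

```text
[-0.8  1.7  2.8]
True [0.5015 0.0201 0.0606] [-2.9 -0.   9.4] 10.721742281511897
[0.50080097 0.02076496 0.05968852]
11.2833
```

View pics/w3.png

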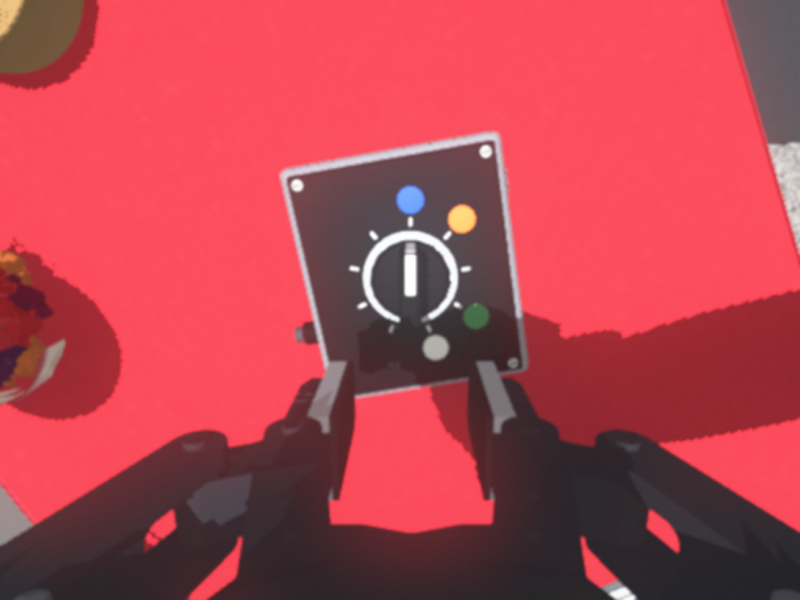

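The pointer at (410,270) faces blue at (410,200). To confirm it is fully down, I'll press the knob top with shut fingertips (expected contact at z ≈ 0.087 m).

```bash
python3 - <<'E'
from h import *
c=[.5018,.0197]
bot.set_gripper(0,30)
bot.move_linear([*c,.10],speed=.12)
hit=bot.move_linear([*c,.080],speed=.02,until_force=15); bot.wait(.1)
print(hit,np.round(pose()[:3,3],4),np.round(bot.read_ft_force(),1))
bot.move_linear([*c,.20],speed=.15)
T=pose(); im=bot.camera("wrist"); 
cv2.imwrite("pics/w4.png",cv2.resize(im[:,:,::-1],(800,600),interpolation=cv2.INTER_CUBIC))
im=bot.camera("side"); cv2.imwrite("pics/s4.png",cv2.resize(im[150:215,185:285,::-1],None,fx=7,fy=7,interpolation=cv2.INTER_CUBIC))
print(bot.read_clock())
E
```

```text
True [0.5019 0.0197 0.0869] [-2.5 -0.1  8.6]
14.5
```

View pics/w4.png

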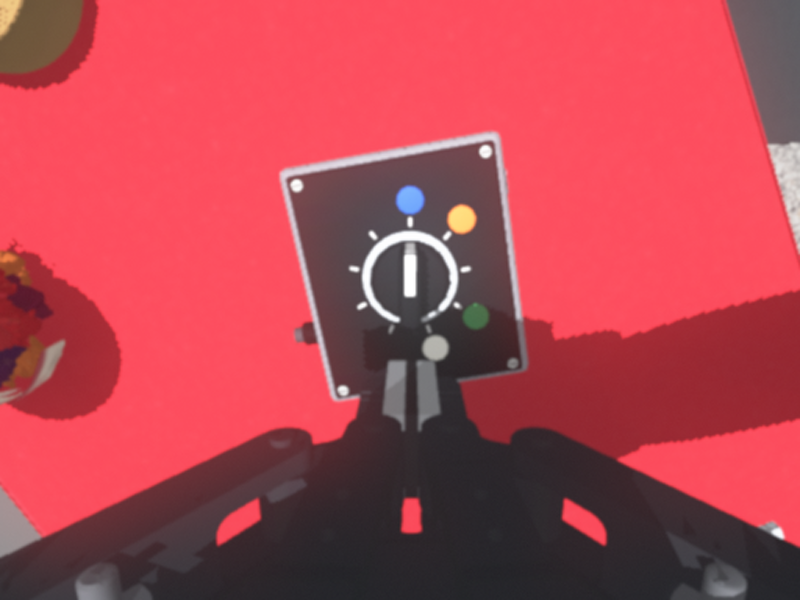

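View pics/s4.png

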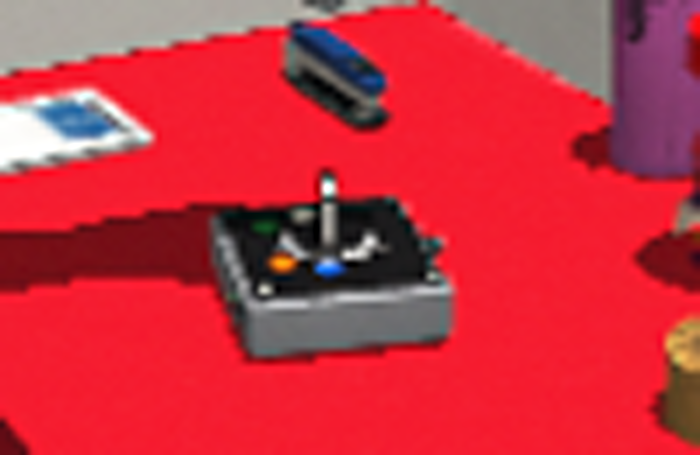

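Contact came at z = 0.0869 m, against 0.087 m expected when fully down. Both views show the pointer on blue and the blue pack in the frame. Handing in.

```bash
python3 - <<'E'
from h import *
print(np.round(bot.read_ft_force(),1),bot.read_clock()); bot.close_job()
E
```

```text
[0.1 0.4 0. ] 14.5
the job is handed in; nothing more can be done
```

The dial is set to blue, matching the blue-banded pack in the job frame, and the job is handed in at 14.5 s. I pulled the knob up about 13.5 mm, turned it 80° counterclockwise to the blue tab and pushed it back down.

**Last checks:**
- **Pointer:** it lines up with the blue tab and its tick in the wrist view after release, and the side view agrees.
- **Height:** pressing the knob top with shut fingertips met it at z = 0.0869 m, against 0.087 m expected when fully down.
- **Clear of everything:** the tool was 0.2 m above the table with no force on it at hand-in.
- **Disagreements:** the white bar and the four tabs gave starting angles 1.4° apart, within the knob's play and starting tolerance. The networks missed the small tabs and the framed blue pack in the overhead picture, so I identified that pack by eye; a later side view agreed.

I touched only the knob. I did not measure whether the packs and other items stayed in place.

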